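Thread a tie rod through a flow cell's end plates

ROBOT

A 6-joint arm with a two-finger parallel gripper is mounted at the origin on the work surface. World frame = base frame: x ahead of the robot, y to its left, z up, the work surface at z = 0. Lengths are in mm, angles in rad, forces in N, time in s.
With the tool pointing down it reaches from about 350 to 775 mm from the base axis. Payload 7.3 kg.
Tool frame: the origin (TCP) lies between the finger pads; the fingertips stand bot.tips_ahead ahead of it and the grasp point (between the pads) lies 6 mm ahead of it (bot.tips_ahead is the distance from the TCP to the fingertips, in mm); z points along the fingers, y is the line along which they close (so a half turn about z gives the same grasp; the last joint's range is limited). The gripper opens to 92 mm and grips with 3 to 60 N. Pads are 19 mm wide; open, the fingers measure 130 mm over their backs; the gripper's body (75 mm by 190 mm) begins 47 mm behind the grasp point.
Start: joints at [-1.257, 0.342, 1.524, -0, 1.275, -0.146], TCP at [233.002, -470.481, 251.741] pointing down, gripper open.
Joint ranges: [-2.53, 2.53], [-0.77, 2.02], [0.04, 2.7], [-1, 4.14], [0.28, 2.66], [-3.11, 3.11]. Speed limits (rad/s): [2.57, 2.57, 3.14, 3.14, 3.14, 3.14].

INTERFACE

Orientations are given as [roll, pitch, yaw] about the fixed x, y, z axes, in that order (R = Rz(yaw) Ry(pitch) Rx(roll)).
In Python, from plant import bot gives the robot as it stands. The module is installed in compiled form; this text tells all that it offers.
- The arm moves only by the tool step_arm, never from a script. Its argument "targets" is one flat list of numbers, 7 for each row, row after row: the opening, from 0 (shut) to 1 (fully open), then the shift along the tool's x, y, z each as a share of 100 mm, from -1 to 1, then the turn, a rotation vector about the tool's x, y, z each as a share of pi/4 rad, from -1 to 1. A call has 1 to 20 rows; each row is the pose to reach, as a shift and turn from the pose commanded when the call began, along the tool's axes at that moment; what a row does not reach only later rows make up. A row lasts 1/8 s, in which the tool goes at most 62.5 mm and 10.7 degrees, less where a joint would pass 70% of its speed; a pose out of reach is approached as far as the arm can. A call with a number of a shift or a turn outside -1 to 1 is refused whole. A call with a gripper value outside its range is refused whole. The fingers move at their own pace and stop on an object; the grip force is fixed at half the most. Time passes only in rows, so rows that repeat a pose let the fingers close. It gives the time, the measured TCP pose, the force, the opening and the grip force at its end, in the units of the state.
- bot.get_obs(): the state, without advancing time (a new reading comes with each control period).
- bot.capture(name): name is "scene" or "top" or "wrist"; returns (picture, depth): 420x560x3 uint8, blue, green, red; 420x560 float32, mm along the optical axis (not along the pixel's ray), 0 where there is no reading.
- bot.camera_info(name): a dict with "fx", "fy", "cx", "cy" (pixels), "k1" (the pictures are not rectified: a ray, as slopes to the right and down, at radius r is drawn at 1 + k1 r^2 times it, then the intrinsics apply), "camera_from_world" (4x4, takes a point from world to camera coordinates); the wrist camera has in their place "hand_eye" (4x4, takes a point from camera to tool coordinates, whose origin is the TCP and whose axes are the flange's). Camera axes: x right, y down, z forward; pixel columns grow to the right and rows downward; lengths in mm; the calibration is good to about 2 mm. A picture is of the moment at which its call begins: read the wrist's pose just before it. camera_info takes no time and is no camera call.
- bot.close_job(): hands the job in; it is judged then, once.
The state is a dict: "time": time; "joint_positions": joint angles; "dq": joint speeds; "tau": joint torques, N m; "tool_pos": TCP position; "tcp_rot": TCP orientation; "contact_force": force on the tool from outside, world axes, zero at the start; "moment": the same for the moment, N m; "grip_width": finger opening in mm; "finger_force": force on a finger pad.
Only numpy, scipy, OpenCV 4.12 (cv2) and the standard library are available. Lean on these libraries where they do the work, as an engineer would, in place of code of your own. Each camera call takes 0.05 s, during which the arm holds its last target. There are 200 camera calls.

TASK

Swing the clamp lever on the flow cell's top plate fully open so that it uncovers the brass bushing, then take the blue-headed tie rod from the rack and thread it straight down through the upper bushing and on through the lower one. Finish still holding the rod by its head, its nose out below the lower plate and about 1 cm left open between the rod's flange and the upper bushing, so that a washer can be slipped in: do not let the rod rest or let go of it. Leave the lever open, and leave the spare rod, the two bottles and the wrench where they are.

Things in the scene. Friction and masses are not known exactly. Their poses are not given: they have to be found in the camera images.
- cell: Flow cell, fixed: two red horizontal plates, each 140 (x) x 180 (y) x 15 mm, one above the other, on corner posts. Origin on the table under the plates' centre, z up. Lower plate from 35 to 50 mm above the table, upper plate from 85 to 100 mm; each has a vertical through-bore of 15 mm diameter at x 0, y -45 mm, with a 2 mm chamfer and a brass ring (30 mm outside, 19 mm inside, 3 mm high) around its mouth on top. Low bolt heads (8 mm high) at the corners, x +-55, y +-75 mm.
- upper_bush (a point): Centre of the mouth of the upper bushing, on top of its brass ring, 103 mm above the table.
- lower_bush (a point): Centre of the mouth of the lower bushing, straight below, on top of its brass ring, 53 mm above the table.
- lower_exit (a point): Centre of the lower bore where it comes out at the underside of the lower plate, 35 mm above the table.
- lever (a joint): Angle of the steel clamp lever, rad. 0: shut, the lever points along the cell's -y and its pad covers the upper bushing. It grows clockwise seen from above, towards the cell's -x side, to the stop at 1.7 (fully open). It starts shut or slightly open, swings level about a vertical pivot, and stays where it is left (about 0.1 N m of friction).
- lever_pivot (a point): The lever's vertical pivot, on the top plate at cell x 0, y +35 mm, 103 mm above the table.
- lever_post (a point): The lever's orange upright handle post, 80 mm from the pivot: 16 mm diameter, from 112 to 155 mm above the table. This point is on its axis, 137 mm above the table. The steel pad under the post is 32 mm across and its top is 112 mm above the table.
- rod: The tie rod, loose (about 0.14 kg), upright in one of the two holes of the rack. Origin at the tip of its nose, z up along the rod. Steel shank 12 mm diameter and 95 mm long, its last 8 mm tapering to 5 mm; then a steel flange 32 mm across and 6 mm thick (95 to 101 mm from the tip), then a round blue head 22 mm diameter and 50 mm long (101 to 151 mm from the tip).
- rod_grip (a point): Point on the rod's axis in the middle of its blue head, 128 mm from the tip.
- rod_flange (a point): Point on the rod's axis at the underside of its flange, 95 mm from the tip.
- rack: White rack block, fixed, 60 (x) x 150 (y) x 50 mm high. Origin on the table under its centre. Two blind holes of 14 mm at y +45 and y -45 mm, 45 mm deep; a rod stands loosely in each, its tip 5 mm above the table. The blue-headed rod may be in either one.
- spare: Spare rod with a black head in the rack's other hole, loose: like the tie rod, but its shank is 65 mm long (top at 126 mm above the table in the rack). Origin at the tip. Leave it there.
- bottle: Glass jar with a blue cap, 70 mm diameter, 120 mm tall, loose. Origin under its centre. Bystander.
- flask: Glass bottle with a green cap, 60 mm diameter, 130 mm tall, loose. Origin under its centre. Bystander.
- wrench: Wrench lying flat on the table, 160 mm long, loose. Bystander.
There are look-alikes about, which are no part of the job. What is shaped like the rod but orange or turquoise is not meant.

How it is judged:
By the outcome, as a careful person would: the job done as asked, in the order asked, and still so for the second after the job is handed in, while the arm keeps its last pose, push and grip.
It also fails if it takes over 59 s, if anything falls off the work surface, if the arm or the gripper's body presses on something with over 40 N, if the wrist force passes 120 N, or if a joint passes its speed limit or range.

## Working session

There is one attempt and no reset: what is moved stays moved. The work goes in short steps, Python scripts to look and compute and a tool call to move; the robot and the scene stay as the last step left them, time stands still between calls to the robot, and variables do not carry over. Pictures are saved under pics/ and viewed, at most 10 in all, crops included, and the job is handed in when it is done.

Besides the shell and the picture viewer there is one more tool, called after "Call:" as name(argument=value, ...) on one line, values as JSON. step_arm: Moves the arm, as the interface text tells. Shift numbers are shares of 100 mm and turn numbers shares of pi/4 rad, none past 1 either way. Its arguments: {"type":"object","properties":{"targets":{"type":"array"}},"required":["targets"]}

```bash
mkdir -p pics; cat > h.py <<'E'
import numpy as np, cv2
from plant import bot
from scipy.spatial.transform import Rotation as R
def Tcam(n,obs=None):
    ci=bot.camera_info(n)
    if n!="wrist": return np.linalg.inv(np.array(ci["camera_from_world"])),ci
    o=obs or bot.get_obs(); T=np.eye(4); T[:3,:3]=R.from_euler('xyz',o["tcp_rot"]).as_matrix(); T[:3,3]=o["tool_pos"]
    return T@np.array(ci["hand_eye"]),ci
def ray(ci,u,v):
    d=np.array([(u-ci["cx"])/ci["fx"],(v-ci["cy"])/ci["fy"]]); s=d.copy()
    for _ in range(20): s=d/(1+ci["k1"]*(s@s))
    return np.array([s[0],s[1],1.])
def at_z(T,ci,u,v,z):
    r=T[:3,:3]@ray(ci,u,v); o=T[:3,3]; return o+r*(z-o[2])/r[2]
def at_d(T,ci,u,v,d): return T[:3,:3]@(ray(ci,u,v)*d)+T[:3,3]
def snap(n,tag):
    T,ci=Tcam(n); p,d=bot.capture(n); cv2.imwrite(f"pics/{tag}.png",p); np.savez(f"pics/{tag}.npz",p=p,d=d,T=T); return p,d,T,ci
def load(n,tag):
    z=np.load(f"pics/{tag}.npz"); return z["p"],z["d"],z["T"],bot.camera_info(n)
E
python3 - <<'E'
from h import *
a=snap("scene","s0"); b=snap("top","t0")
cv2.imwrite("pics/top0.png",cv2.resize(b[0],(800,600)))
for n in("scene","top"):
    T,ci=Tcam(n);print(n,T.round(2).tolist(),ci["fx"])
print(bot.tips_ahead,bot.get_obs(), bot.camera_info("wrist")["hand_eye"])
E
```

```text
scene [[-0.8, 0.51, -0.3, 894.33], [0.6, 0.7, -0.4, 438.65], [0.01, -0.5, -0.87, 1075.43], [0.0, 0.0, 0.0, 1.0]] 431.16983242378797
top [[-0.03, -1.0, 0.06, 442.97], [-1.0, 0.03, -0.01, -14.11], [0.0, -0.06, -1.0, 1725.7], [0.0, 0.0, 0.0, 1.0]] 539.422930913205
25.0 {'time': 0.1, 'joint_positions': array([-1.25698856e+00,  3.42682849e-01,  1.52490555e+00, -1.90542749e-05,
        1.27542628e+00, -1.45996294e-01]), 'dq': array([ 1.27978801e-05, -1.99475874e-03, -1.20671578e-03, -4.83015621e-04,
       -8.48691586e-04,  4.59700549e-04]), 'tau': array([ 3.30655123e-03, -4.32002592e+01, -2.44696033e+01,  7.19611743e-02,
        5.25205024e-02, -4.83325073e-05]), 'tool_pos': array([ 232.89453926, -470.14784429,  251.10454358]), 'tcp_rot': array([-3.14018311e+00, -1.88846022e-04,  4.59809484e-01]), 'contact_force': array([0.39629678, 0.57704107, 0.12508805]), 'moment': array([ 0.03899154, -0.00113604, -0.01164717]), 'finger_force': 0.0, 'grip_width': 91.64506649107847} [[-3.01440057e-04 -9.60890150e-01 -2.76929644e-01  7.36752999e+01]
 [ 9.99999925e-01 -3.57540827e-04  1.52087091e-04  7.60353479e-01]
 [-2.45152642e-04 -2.76929578e-01  9.60890186e-01 -1.32720337e+02]
 [ 0.00000000e+00  0.00000000e+00  0.00000000e+00  1.00000000e+00]]
```

View pics/top0.png

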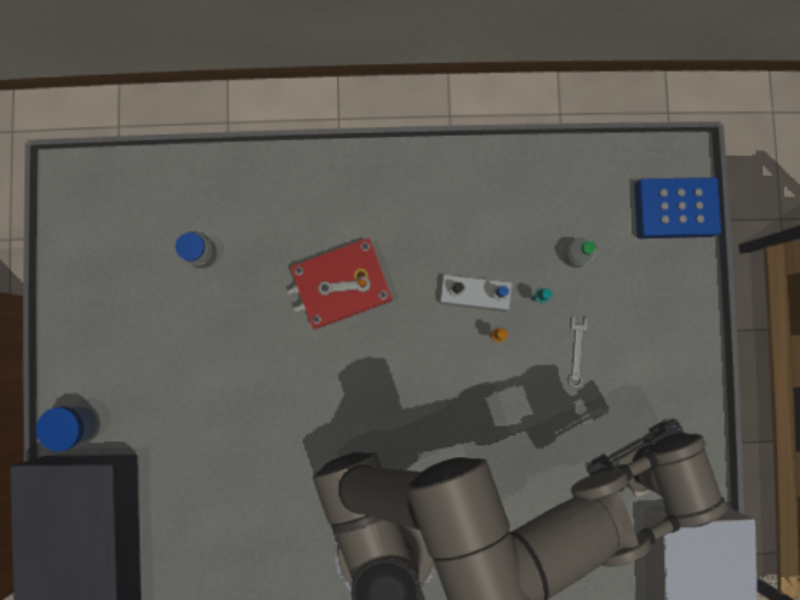

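View pics/s0.png

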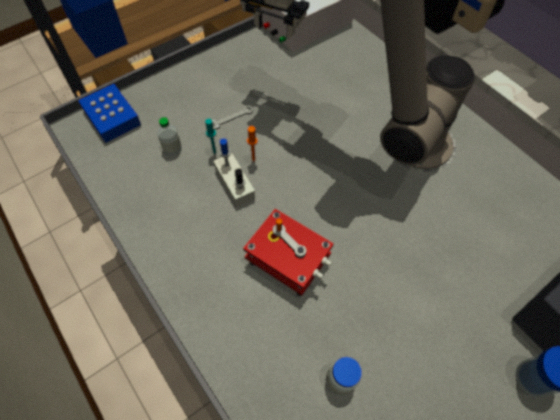

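The top view (800x600) shows the cell at about (341,283), the pivot at (325,288), the bushing at (361,274), and the lever slightly open with its post at about (362,282). The rack is at (476,292), with the blue rod head at (502,292) and the black spare at (458,287). The orange (500,335) and turquoise (543,295) look-alikes stand near the blue rod.

```bash
python3 - <<'E'
from h import *
p,d,T,ci=load("top","t0")
for n,u,v,z in [("pivot",325,288,112),("bush",361,274,103),("post",361.5,281,155),("blue",502,291.5,156),("black",458,287.5,126),("turq",543,295,150),("orange",500,335,150),("c1",298,270,108),("c2",365,246,108),("c3",383,295,108),("c4",317,319,108),("r1",443,275,50),("r2",512,282,50),("r3",509,310,50),("r4",441,301,50),("flask",589,247,130)]:
    u*=.7;v*=.7; print(n,at_z(T,ci,u,v,z).round(1), at_d(T,ci,u,v,d[int(v),int(u)]).round(1))
E
```

```text
pivot [579.8 112.9 112. ] [579.3 112.5 117.9]
bush [608.2  36.8 103. ] [613.9  38.6  47. ]
post [588.5  34.5 155. ] [588.6  34.6 153.7]
blue [ 559.1 -252.5  156. ] [ 558.7 -251.7  161.2]
black [ 572.1 -165.3  126. ] [ 571.9 -165.   128.8]
turq [ 550.1 -338.   150. ] [ 550.1 -338.1  149.1]
orange [ 470.3 -246.   150. ] [ 470.4 -246.4  147.8]
c1 [619.8 169.5 108. ] [620.  169.7 105.8]
c2 [666.9  26.7 108. ] [666.1  26.6 114. ]
c3 [562.   -8.5 108. ] [562.3  -8.5 103.8]
c4 [515.2 131.5 108. ] [515.  131.1 112.3]
r1 [ 606.6 -140.6   50. ] [ 6.114e+02 -1.443e+02  6.000e-01]
r2 [ 587.2 -291.3   50. ] [ 592.1 -300.8   -7.1]
r3 [ 526.  -282.4   50. ] [ 528.7 -291.2   -4.4]
r4 [ 549.8 -134.4   50. ] [ 551.6 -136.5   21.3]
flask [ 649.9 -443.7  130. ] [ 649.9 -443.8  129.7]
```

Call:
step_arm(targets=[1, 0.45, -0.25, 0, 0, 0, 0, 1, 0.9, -0.49, 0, 0, 0, 0])

```text
time: 0.35
tool_pos: [292.1, -385.6, 251.2]
tcp_rot: [-3.141, -0.0, 0.458]
contact_force: [0.9, -1.0, -0.1]
grip_width: 91.6
finger_force: 0.0
```

Call:
step_arm(targets=[1, 0.45, -0.25, 0, 0, 0, 0, 1, 0.9, -0.49, 0, 0, 0, 0])

```text
time: 0.6
tool_pos: [351.4, -301.2, 251.5]
tcp_rot: [-3.141, 0.0, 0.459]
contact_force: [0.2, -0.8, -0.4]
grip_width: 91.7
finger_force: 0.0
```

Call:
step_arm(targets=[1, 0.45, -0.25, 0, 0, 0, 0, 1, 0.9, -0.49, 0, 0, 0, 0])

```text
time: 0.85
tool_pos: [410.3, -217.4, 251.6]
tcp_rot: [-3.141, 0.0, 0.46]
contact_force: [0.6, -0.5, -0.1]
grip_width: 91.6
finger_force: 0.0
```

Call:
step_arm(targets=[1, 0.45, -0.25, 0, 0, 0, 0, 1, 0.9, -0.49, 0, 0, 0, 0])

```text
time: 1.1
tool_pos: [469.2, -133.5, 251.5]
tcp_rot: [-3.141, 0.0, 0.46]
contact_force: [0.5, -0.3, -0.2]
grip_width: 91.8
finger_force: 0.0
```

Call:
step_arm(targets=[1, 0.45, -0.25, 0, 0, 0, 0, 1, 0.9, -0.49, 0, 0, 0, 0])

```text
time: 1.35
tool_pos: [528.2, -49.6, 251.4]
tcp_rot: [-3.141, 0.001, 0.46]
contact_force: [0.4, -0.5, 0.6]
grip_width: 91.6
finger_force: 0.0
```

Call:
step_arm(targets=[1, 0.45, -0.25, 0, 0, 0, -0.25, 1, 0.9, -0.49, 0, 0, 0, -0.5, 1, 0.9, -0.49, 0, 0, 0, -0.75, 1, 0.9, -0.49, 0, 0, 0, -1, 1, 0.9, -0.49, 0, 0, 0, -1])

```text
time: 1.98
tool_pos: [586.3, 32.8, 251.2]
tcp_rot: [-3.141, 0.0, 1.246]
contact_force: [0.6, -0.1, 0.0]
grip_width: 92.0
finger_force: 0.0
```

Call:
step_arm(targets=[0.6, 0, 0, 0, 0, 0, -0.22, 0.5, 0, 0, 0, 0, 0, -0.44, 0.4, 0, 0, 0, 0, 0, -0.55, 0.4, 0, 0, 0, 0, 0, -0.55, 0.4, 0, 0, 0, 0, 0, -0.55])

```text
time: 2.6
tool_pos: [586.4, 32.5, 251.6]
tcp_rot: [-3.141, 0.0, 1.674]
contact_force: [-0.4, -0.2, 0.6]
grip_width: 46.1
finger_force: 0.0
```

```bash
python3 - <<'E'
from h import *
p,d,T,ci=snap("wrist","w1"); cv2.imwrite("pics/w1b.png",p)
o=bot.get_obs(); print(o["time"],o["tool_pos"],o["tcp_rot"],o["grip_width"],o["contact_force"])
E
```

```text
2.65 [586.42557917  32.54490257 251.66590856] [-3.14154683e+00  6.03625171e-05  1.67468973e+00] 42.292527916098635 [0.02041004 0.42955236 1.03734601]
```

View pics/w1b.png

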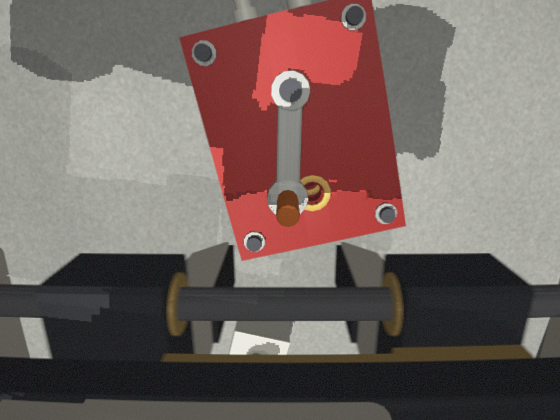

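The wrist view shows the pivot at (291,89), the post top at about (288,216) and its base at about (288,200). The brass ring is at (313,192), and the bolts are at (204,52), (354,15), (387,213) and (254,242).

```bash
python3 - <<'E'
from h import *
p,d,T,ci=load("wrist","w1")
P={n:at_z(T,ci,u,v,z) for n,u,v,z in [("pivot",291,89,117),("bush",313,192.5,103),("post",288,216,155),("b1",204,52,108),("b2",354,15,108),("b3",387,213,108),("b4",254,242,108)]}
for n in P: print(n,P[n].round(1))
# fit cell pose
src=np.array([[55,-75],[55,75],[-55,-75],[-55,75]])
for order in [("b4","b3","b1","b2")]:
    pass
q=np.array([P[k][:2] for k in("b1","b2","b3","b4")]); c=q.mean(0)
ey=((q[0]-q[3])+(q[1]-q[2])); ey/=np.linalg.norm(ey); print("centre",c,"y",ey, np.linalg.norm(q[0]-q[3]),np.linalg.norm(q[0]-q[1]))
print("bush",c-45*ey,"pivot",c+35*ey,"yaw",np.arctan2(-ey[0],ey[1]))
l=P["post"][:2]-(c+35*ey); print("lever",np.linalg.norm(l),np.arctan2(l[1],l[0]),np.arctan2(-ey[1],-ey[0]))
o=P["post"][:2]-[586.4,32.5]; y=1.6747; print("tool shift",o@[np.cos(y),np.sin(y)],o@[np.sin(y),-np.cos(y)])
E
```

```text
pivot [582.  112.1 117. ]
bush [607.9  36.2 103. ]
post [588.1  31.6 155. ]
b1 [518.3 131.3 108. ]
b2 [620.2 166.3 108. ]
b3 [667.8  26.9 108. ]
b4 [565.2  -8.4 108. ]
centre [592.8763677   79.02158404] y [-0.32063556  0.94720264] 147.35632533479884 107.72252374705404
bush [607.30496768  36.39746525] pivot [581.65412327 112.17367643] yaw 0.3264003922531447
lever 80.83334296638424 -1.4915209098446278 -1.244395934541752
tool shift -1.072616429779643 1.5526355080084182
```

Call:
step_arm(targets=[0.37, -0.01, 0.015, 0.5, 0, 0, 0, 0.37, -0.01, 0.015, 1, 0, 0, 0, 0.37, -0.01, 0.015, 1, 0, 0, 0])

```text
time: 3.02
tool_pos: [585.7, 31.9, 148.3]
tcp_rot: [-3.133, -0.001, 1.676]
contact_force: [-0.2, 0.1, 0.1]
grip_width: 33.7
finger_force: 0.0
```

Call:
step_arm(targets=[0.37, 0.003, -0.07, 0, 0, 0, 0.12, 0.37, 0.014, -0.15, 0, 0, 0, 0.24, 0.37, 0.03, -0.22, 0, 0, 0, 0.36, 0.37, 0.056, -0.293, 0, 0, 0, 0.477, 0.37, 0.086, -0.36, 0, 0, 0, 0.6, 0.37, 0.123, -0.427, 0, 0, 0, 0.716, 0.37, 0.165, -0.49, 0, 0, 0, 0.84, 0.37, 0.215, -0.545, 0, 0, 0, 0.955, 0.37, 0.215, -0.545, 0, 0, 0, 0.955])

```text
time: 4.15
tool_pos: [532.7, 47.5, 154.2]
tcp_rot: [3.138, -0.002, 0.928]
contact_force: [0.6, 0.1, -0.5]
grip_width: 33.9
finger_force: 0.0
```

Call:
step_arm(targets=[0.37, 0.003, -0.07, 0.04, 0, 0, 0.12, 0.37, 0.014, -0.145, 0.04, 0, 0, 0.24, 0.37, 0.03, -0.22, 0.04, 0, 0, 0.36, 0.37, 0.051, -0.282, 0.04, 0, 0, 0.46, 0.37, 0.08, -0.35, 0.04, 0, 0, 0.57, 0.37, 0.114, -0.411, 0.04, 0, 0, 0.69, 0.37, 0.156, -0.473, 0.04, 0, 0, 0.8, 0.37, 0.2, -0.53, 0.04, 0, 0, 0.92, 0.37, 0.235, -0.565, 0.04, 0, 0, 0.95, 0.37, 0.272, -0.601, 0.04, 0, 0, 0.95, 0.37, 0.284, -0.611, 0.04, 0, 0, 0.95, 0.37, 0.284, -0.611, 0.04, 0, 0, 0.95])

```text
time: 5.65
tool_pos: [500.2, 105.5, 148.2]
tcp_rot: [3.139, -0.0, 0.183]
contact_force: [-0.4, -8.6, 2.9]
grip_width: 34.3
finger_force: 3.9
```

Call:
step_arm(targets=[0.4, 0, 0.08, 0, 0, 0, 0, 0.4, 0, 0.08, 0, 0, 0, 0, 0.4, 0, 0.08, -0.5, 0, 0, 0, 0.5, 0, 0.08, -1, 0, 0, 0])

```text
time: 6.15
tool_pos: [500.9, 99.1, 248.5]
tcp_rot: [-3.141, 0.001, 0.182]
contact_force: [0.3, 0.0, 1.2]
grip_width: 42.8
finger_force: 0.0
```

Call:
step_arm(targets=[0.65, 0, 0.5, 0, 0, 0, 0, 0.65, -0.02, 1, 0, 0, 0, 0])

```text
time: 6.4
tool_pos: [517.7, -0.2, 248.5]
tcp_rot: [3.141, -0.002, 0.183]
contact_force: [-0.0, 0.1, -0.5]
grip_width: 58.4
finger_force: 0.0
```

Call:
step_arm(targets=[0.65, 0, 0.5, 0, 0, 0, 0, 0.65, -0.02, 1, 0, 0, 0, 0])

```text
time: 6.65
tool_pos: [533.5, -99.8, 247.8]
tcp_rot: [-3.141, -0.001, 0.182]
contact_force: [0.6, -0.2, -0.2]
grip_width: 59.6
finger_force: 0.0
```

Call:
step_arm(targets=[0.65, 0, 0.5, 0, 0, 0, 0, 0.65, -0.02, 1, 0, 0, 0, 0])

```text
time: 6.9
tool_pos: [549.6, -198.6, 247.7]
tcp_rot: [-3.141, -0.001, 0.182]
contact_force: [0.8, 0.3, 0.1]
grip_width: 59.5
finger_force: 0.0
```

Call:
step_arm(targets=[0.65, -0.02, 0.5, 0, 0, 0, 0, 0.65, -0.02, 0.5, 0, 0, 0, 0, 0.65, -0.02, 0.5, 0, 0, 0, 0])

```text
time: 7.28
tool_pos: [556.2, -246.3, 247.3]
tcp_rot: [-3.14, 0.0, 0.181]
contact_force: [0.2, 1.0, 0.4]
grip_width: 59.7
finger_force: 0.0
```

```bash
python3 - <<'E'
from h import *
p,d,T,ci=snap("wrist","w2")
o=bot.get_obs(); print(o["time"],o["tool_pos"],o["tcp_rot"],o["grip_width"],o["contact_force"])
t=snap("top","t2"); c=t[0][150:270,180:400]; cv2.imwrite("pics/c2.png",np.vstack([p,cv2.resize(c,(560,180),interpolation=2)[:180]]))
E
```

```text
7.325 [ 556.27150323 -245.70977198  247.57285031] [-3.14073875e+00  2.22823249e-04  1.81943887e-01] 59.87008924894551 [0.14413221 0.25698939 0.33939426]
```

View pics/c2.png

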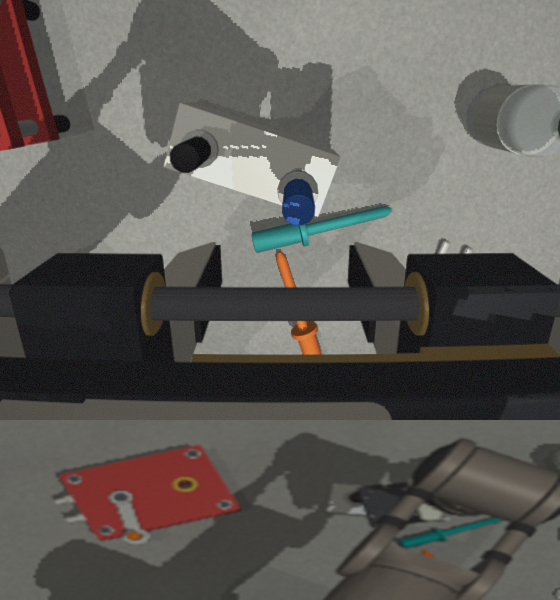

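The lever is fully open, and the blue rod still stands in the rack with its head top at about (298,208) and the black spare at (188,154). The turquoise and orange look-alikes now lie flat on the table, below the height where the fingers will work. Next I'll measure the blue head.

```bash
python3 - <<'E'
from h import *
p,d,T,ci=load("wrist","w2")
hsv=cv2.cvtColor(p,cv2.COLOR_BGR2HSV)
m=(hsv[...,0]>105)&(hsv[...,0]<130)&(hsv[...,1]>120)&(d>0)
m[:150]=0; vs,us=np.nonzero(m); P=np.array([at_d(T,ci,u,v,d[v,u]) for u,v in zip(us,vs)])
print(len(P),P.min(0),P.max(0)); 
for lo,hi in[(105,115),(115,125),(125,135),(135,145),(145,153),(153,162)]:
    q=P[(P[:,2]>lo)&(P[:,2]<hi)]
    if len(q): print(lo,len(q),((q.min(0)+q.max(0))/2).round(1),np.ptp(q,axis=0).round(1),q.mean(0).round(1))
top=P[P[:,2]>153]; c=(top.min(0)+top.max(0))/2
o=c[:2]-[556.27,-245.7]; y=.182; print(c,"shift",o@[np.cos(y),np.sin(y)],o@[np.sin(y),-np.cos(y)])
# turquoise / orange heights
for n,a,b in(("turq",80,95),("or",5,18)):
    k=(hsv[...,0]>a)&(hsv[...,0]<b)&(hsv[...,1]>150)&(d>0);k[:170]=0;k[:,:230]=0;k[:,400:]=0;vs,us=np.nonzero(k)
    Q=np.array([at_d(T,ci,u,v,d[v,u]) for u,v in zip(us,vs)]); print(n,np.percentile(Q,2,axis=0).round(0),np.percentile(Q,98,axis=0).round(0))
print("lever/top")
E
```

```text
1238 [ 501.04818186 -298.73477943   -1.47462133] [ 601.34168515 -181.48587085  330.17293159]
105 37 [ 569.5 -254.   112. ] [ 7.8 16.2  6. ] [ 571.3 -252.8  112.1]
115 77 [ 568.9 -254.7  119.9] [ 9.3 18.8  9.5] [ 571.3 -253.6  120.1]
125 80 [ 569.5 -254.5  130.2] [ 8.2 18.6  9.4] [ 571.5 -253.6  129.9]
135 98 [ 569.4 -254.   140. ] [ 8.2 17.8  9.9] [ 571.4 -252.9  139.9]
145 82 [ 569.7 -254.2  149.1] [ 7.7 18.2  7.7] [ 571.5 -253.1  149.1]
153 807 [ 563.  -254.7  155.6] [21.2 20.2  5.1] [ 563.4 -254.7  155.5]
[ 572.87782035 -244.39730641  241.60159456] shift 16.569303550892243 1.7247861593855938
turq [ 480. -358.    9.] [ 536. -230.   32.]
or [ 360. -320.    7.] [ 467. -256.   32.]
lever/top
```

Call:
step_arm(targets=[0.65, 0.05, 0.1, 0, 0, 0, 0, 0.65, 0.05, 0.1, 0.3, 0, 0, 0, 0.65, 0.05, 0.1, 0.7, 0, 0, 0, 0.65, 0.05, 0.1, 1, 0, 0, 0, 0.65, 0.05, 0.1, 1, 0, 0, 0])

```text
time: 8.0
tool_pos: [562.3, -254.9, 145.5]
tcp_rot: [-3.138, 0.004, 0.182]
contact_force: [0.4, 0.3, 0.3]
grip_width: 59.2
finger_force: 0.0
```

```bash
python3 - <<'E'
from h import *
p,d,T,ci=snap("wrist","w3"); print(bot.get_obs()["tool_pos"]); cv2.imwrite("pics/w3b.png",p)
E
```

```text
[ 563.24894896 -255.50152653  147.55791116]
```

View pics/w3b.png

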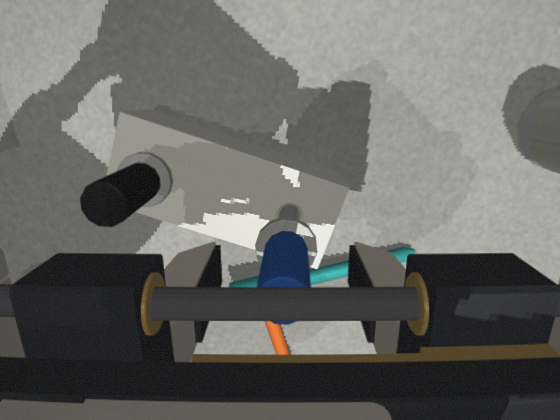

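The head sits centred between the fingers at about (285,270). I'll lower slightly and grip.

Call:
step_arm(targets=[0.65, 0, 0, 0.06, 0, 0, 0, 0, 0, 0, 0.06, 0, 0, 0, 0, 0, 0, 0.06, 0, 0, 0, 0, 0, 0, 0.06, 0, 0, 0, 0, 0, 0, 0.06, 0, 0, 0, 0, 0, 0, 0.06, 0, 0, 0])

```text
time: 8.8
tool_pos: [563.1, -255.9, 141.9]
tcp_rot: [3.141, -0.0, 0.181]
contact_force: [1.3, -0.8, 0.0]
grip_width: 21.4
finger_force: 30.0
```

Call:
step_arm(targets=[0, 0, 0, -0.2, 0, 0, 0, 0, 0, 0, -0.4, 0, 0, 0, 0, 0, 0, -0.7, 0, 0, 0, 0, 0, 0, -1, 0, 0, 0])

```text
time: 9.3
tool_pos: [562.8, -255.6, 242.1]
tcp_rot: [-3.141, 0.001, 0.181]
contact_force: [-0.4, -0.0, -1.2]
grip_width: 21.3
finger_force: 30.0
```

Call:
step_arm(targets=[0, 0, 0, -0.4, 0, 0, 0, 0, 0, 0, -0.4, 0, 0, 0, 0, 0, 0, -0.4, 0, 0, 0])

```text
time: 9.68
tool_pos: [562.6, -255.5, 280.6]
tcp_rot: [-3.14, 0.001, 0.181]
contact_force: [0.6, -0.3, -2.2]
grip_width: 21.5
finger_force: 30.0
```

Call:
step_arm(targets=[0, 0.16, -0.46, 0, 0, 0, 0, 0, 0.32, -0.93, 0, 0, 0, 0])

```text
time: 9.93
tool_pos: [577.1, -157.7, 279.4]
tcp_rot: [-3.139, 0.003, 0.179]
contact_force: [2.0, -0.5, -0.8]
grip_width: 21.4
finger_force: 30.0
```

Call:
step_arm(targets=[0, 0.16, -0.46, 0, 0, 0, 0, 0, 0.32, -0.93, 0, 0, 0, 0])

```text
time: 10.18
tool_pos: [591.9, -59.7, 279.7]
tcp_rot: [-3.14, 0.003, 0.181]
contact_force: [1.0, 0.2, -1.5]
grip_width: 21.5
finger_force: 30.0
```

Call:
step_arm(targets=[0, 0.16, -0.46, 0, 0, 0, 0, 0, 0.32, -0.93, 0, 0, 0, 0, 0, 0.32, -0.93, 0, 0, 0, 0, 0, 0.32, -0.93, 0, 0, 0, 0, 0, 0.32, -0.93, 0, 0, 0, 0])

```text
time: 10.8
tool_pos: [607.0, 34.7, 281.0]
tcp_rot: [3.141, 0.001, 0.179]
contact_force: [0.4, 0.4, -0.8]
grip_width: 21.2
finger_force: 30.0
```

```bash
python3 - <<'E'
from h import *
p,d,T,ci=snap("wrist","w4"); o=bot.get_obs(); print(o["time"],o["tool_pos"],o["tcp_rot"])
s=snap("scene","s4")[0]; c=s[170:290,220:380]
cv2.imwrite("pics/c4.png",np.hstack([cv2.resize(p[0:420,150:430],(400,600)),cv2.resize(c,(400,300),interpolation=2).repeat(1,0) if False else np.vstack([cv2.resize(c,(400,300),interpolation=2),np.zeros((300,400,3),np.uint8)])]))
E
```

```text
10.85 [607.10993852  34.6203196  281.3002513 ] [3.14148085e+00 7.55808707e-04 1.79140434e-01]
```

View pics/c4.png

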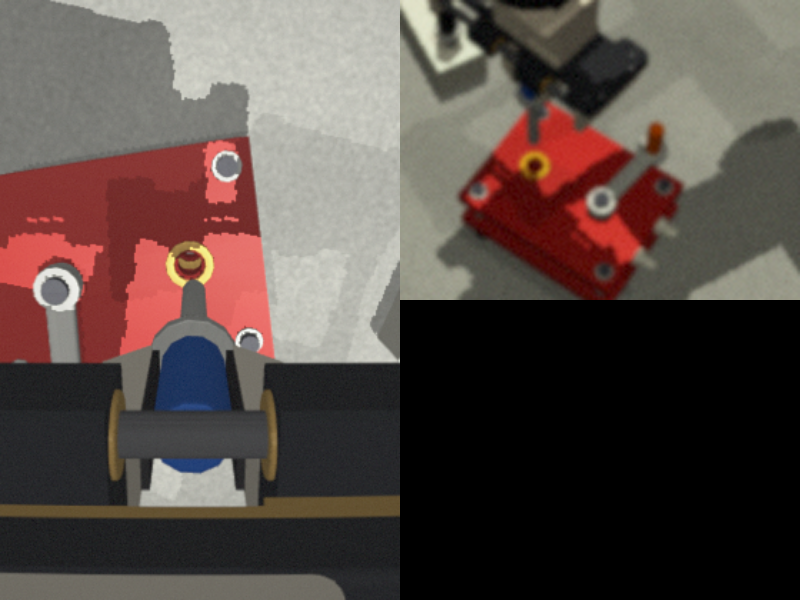

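The rod hangs straight, with its nose at crop (193,284) just below the ring centre at crop (190,263). The lever is open and clear. Next I'll fit the ring and the shank.

```bash
python3 - <<'E'
from h import *
from scipy.optimize import least_squares
p,d,T,ci=load("wrist","w4")
tp=np.array([607.1,34.62,281.3])
hsv=cv2.cvtColor(p,cv2.COLOR_BGR2HSV)
k=((hsv[...,0]>20)&(hsv[...,0]<35)&(hsv[...,1]>100)); k[:150]=0;k[240:]=0;k[:,:250]=0;k[:,320:]=0
vs,us=np.nonzero(k); Q=np.array([at_z(T,ci,u,v,103)[:2] for u,v in zip(us,vs)])
# outer boundary points per angle, circle fit R15
c=(Q.min(0)+Q.max(0))/2
for _ in range(3):
    a=np.arctan2(*(Q-c).T[::-1]); r=np.linalg.norm(Q-c,axis=1)
    E=[]
    for i in range(24):
        s=(a>=-np.pi+i*np.pi/12)&(a<-np.pi+(i+1)*np.pi/12)&(r<18)
        if s.sum()>1: E.append(Q[s][np.argmax(r[s])])
    E=np.array(E); f=least_squares(lambda x:np.linalg.norm(E-x[:2],axis=1)-x[2],[*c,15],loss='soft_l1'); c=f.x[:2]
print("ring",len(Q),f.x)
# rod by depth
P=np.array([[*at_d(T,ci,u,v,d[v,u]),u,v] for v in range(185,300) for u in range(235,330) if d[v,u]>0])
q=P[(np.hypot(P[:,0]-tp[0],P[:,1]-tp[1])<20)&(P[:,2]>138)&(P[:,2]<290)]
print("tip z",np.percentile(q[:,2],[0,1,2]),"tip px",q[q[:,2]<150][:,3:].mean(0) if (q[:,2]<150).any() else None)
for lo in range(140,240,10):
    s=q[(q[:,2]>lo)&(q[:,2]<lo+10)]
    if len(s)>3: print(lo,len(s),s[:,:2].mean(0).round(1),((s[:,:2].min(0)+s[:,:2].max(0))/2).round(1),np.ptp(s[:,:2],axis=0).round(1), "u mid",(s[:,3].min()+s[:,3].max())/2, "v",s[:,4].min(),s[:,4].max())
E
```

```text
ring 276 [607.15147053  35.4410613   13.8180785 ]
tip z [152.09489884 160.39145939 168.26796513] tip px None
150 44 [610.7  33.6] [609.8  33. ] [ 4.6 11. ] u mid 285.5 v 196.0 203.0
160 58 [610.8  33.7] [609.7  33.3] [ 5.3 11.1] u mid 285.0 v 199.0 207.0
170 68 [610.8  33.8] [609.7  33.4] [ 5.3 10.8] u mid 285.0 v 202.0 210.0
180 76 [610.8  33.8] [610.   33.1] [ 4.9 11.3] u mid 285.5 v 206.0 216.0
190 86 [610.9  33.6] [609.9  33.4] [ 5.2 11.2] u mid 285.0 v 211.0 221.0
200 68 [611.4  34.2] [610.1  33.9] [ 4.8 10.1] u mid 284.5 v 215.0 221.0
230 21 [619.5  34.8] [617.5  34.4] [ 9.7 26.7] u mid 285.5 v 220.0 236.0
```

Call:
step_arm(targets=[0, 0.014, -0.024, 0.1, 0, 0, 0, 0, 0.014, -0.024, 0.28, 0, 0, 0, 0, 0.014, -0.024, 0.28, 0, 0, 0, 0, 0.014, -0.024, 0.28, 0, 0, 0])

```text
time: 11.4
tool_pos: [608.4, 38.4, 254.0]
tcp_rot: [3.141, -0.0, 0.181]
contact_force: [-0.4, -0.0, -1.0]
grip_width: 21.8
finger_force: 30.0
```

```bash
python3 - <<'E'
from h import *
p,d,T,ci=snap("wrist","w5"); o=bot.get_obs(); print(o["time"],o["tool_pos"],o["tcp_rot"],o["contact_force"])
cv2.imwrite("pics/c5.png",cv2.resize(p[140:260,200:360],(800,600),interpolation=2))
tp=o["tool_pos"]
P=np.array([[*at_d(T,ci,u,v,d[v,u]),u,v] for v in range(150,260) for u in range(235,330) if d[v,u]>0])
q=P[(np.hypot(P[:,0]-tp[0],P[:,1]-tp[1])<14)&(P[:,2]<190)]
for lo in range(110,190,10):
    s=q[(q[:,2]>lo)&(q[:,2]<lo+10)]
    if len(s)>3: print(lo,len(s),s[:,:2].mean(0).round(1),np.ptp(s[:,:2],axis=0).round(1),"u",s[:,3].min(),s[:,3].max(),"v",s[:,4].min(),s[:,4].max())
E
```

```text
11.45 [608.49654942  38.48493913 254.32421787] [ 3.14127724e+00 -1.05226279e-03  1.80852256e-01] [-0.06581847 -0.45847928 -1.37584009]
120 26 [612.3  37.8] [ 4.9 10.1] u 278.0 292.0 v 196.0 201.0
130 57 [612.3  37.1] [ 4.7 10.8] u 278.0 293.0 v 197.0 206.0
140 67 [612.3  37.8] [ 5.1 11. ] u 277.0 293.0 v 201.0 210.0
150 69 [612.4  37.4] [ 5.3 11.2] u 277.0 294.0 v 205.0 215.0
160 81 [612.4  37.6] [ 5.  11.5] u 276.0 294.0 v 209.0 219.0
170 88 [612.6  37.8] [ 5.1 11. ] u 276.0 294.0 v 214.0 221.0
180 11 [613.5  38. ] [1.2 3.5] u 282.0 288.0 v 219.0 220.0
```

View pics/c5.png

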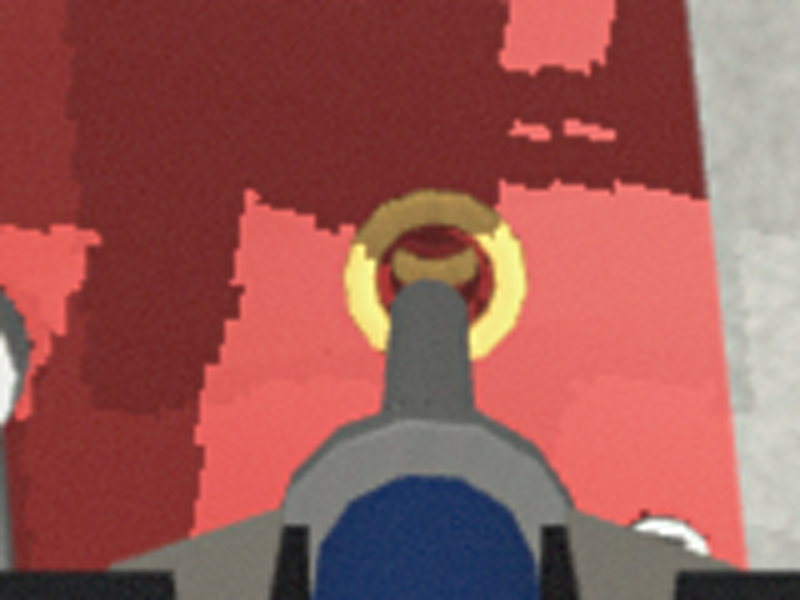

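The ring spans crop columns 346–525 (centre about (435.5,277)), and the rod near its nose is centred at crop column 428. That leaves about 1 mm of sideways error to correct.

```bash
python3 - <<'E'
from h import *
from scipy.optimize import least_squares
p,d,T,ci=load("wrist","w5")
hsv=cv2.cvtColor(p,cv2.COLOR_BGR2HSV)
k=((hsv[...,0]>20)&(hsv[...,0]<35)&(hsv[...,1]>80)); k[:170]=0;k[220:]=0;k[:,:265]=0;k[:,310:]=0
vs,us=np.nonzero(k); Q=np.array([at_z(T,ci,u,v,103)[:2] for u,v in zip(us,vs)])
E=[]
for v in np.unique(vs):
    s=vs==v
    E+= [Q[s][np.argmin(us[s])],Q[s][np.argmax(us[s])]]
E=np.array(E)
f=least_squares(lambda x:np.linalg.norm(E-x[:2],axis=1)-14.7,[607,37],loss='soft_l1',f_scale=.5); c=f.x
print("ring",c, "click",at_z(T,ci,287.1,195.4,103))
P=np.array([at_d(T,ci,u,v,d[v,u]) for v in range(190,222) for u in range(270,300) if d[v,u]>0])
q=P[(P[:,2]>122)&(P[:,2]<175)&(np.hypot(P[:,0]-609,P[:,1]-37)<12)]
g=least_squares(lambda x:np.linalg.norm(q[:,:2]-x,axis=1)-6,[607,37],loss='soft_l1',f_scale=.5).x
print("rod",g); o=c-g; y=.181; print("shift",o,o@[np.cos(y),np.sin(y)],o@[np.sin(y),-np.cos(y)])
E
```

```text
ring [608.29346228  35.90461975] click [607.88529156  35.13295947 103.        ]
rod [607.52086561  36.79851291]
shift [ 0.77259667 -0.89389316] 0.5990629763760716 1.0183683720051302
```

Call:
step_arm(targets=[0, 0.005, 0.011, 0, 0, 0, 0, 0, 0.005, 0.011, 0.08, 0, 0, 0, 0, 0.005, 0.011, 0.16, 0, 0, 0, 0, 0.005, 0.011, 0.24, 0, 0, 0, 0, 0.005, 0.011, 0.3, 0, 0, 0, 0, 0.005, 0.011, 0.3, 0, 0, 0])

```text
time: 12.2
tool_pos: [608.6, 37.6, 223.0]
tcp_rot: [-3.141, 0.001, 0.181]
contact_force: [-0.5, 0.6, -0.4]
grip_width: 21.7
finger_force: 30.0
```

Call:
step_arm(targets=[0, 0, 0, 0.08, 0, 0, 0, 0, 0, 0, 0.16, 0, 0, 0, 0, 0, 0, 0.24, 0, 0, 0, 0, 0, 0, 0.32, 0, 0, 0, 0, 0, 0, 0.4, 0, 0, 0, 0, 0, 0, 0.4, 0, 0, 0])

```text
time: 12.95
tool_pos: [608.5, 37.6, 182.8]
tcp_rot: [-3.141, 0.002, 0.181]
contact_force: [-0.7, 0.8, -2.0]
grip_width: 21.6
finger_force: 30.0
```

Call:
step_arm(targets=[0, 0, 0, 0.07, 0, 0, 0, 0, 0, 0, 0.14, 0, 0, 0, 0, 0, 0, 0.21, 0, 0, 0, 0, 0, 0, 0.28, 0, 0, 0, 0, 0, 0, 0.28, 0, 0, 0, 0, 0, 0, 0.28, 0, 0, 0, 0, 0, 0, 0.28, 0, 0, 0])

```text
time: 13.82
tool_pos: [609.0, 37.5, 156.0]
tcp_rot: [3.141, -0.0, 0.181]
contact_force: [-0.2, 0.1, -1.0]
grip_width: 21.1
finger_force: 30.0
```

```bash
python3 - <<'E'
from h import *
p,d,T,ci=snap("wrist","w6"); o=bot.get_obs(); print(o["time"],o["tool_pos"],o["tcp_rot"],o["contact_force"])
s=snap("scene","s6")[0]
cv2.imwrite("pics/c6.png",np.hstack([cv2.resize(p[60:420,120:440],(400,450)),cv2.resize(s[80:305,180:380],(400,450),interpolation=2)]))
# flange top & plate/ring heights
P=np.array([at_d(T,ci,u,v,d[v,u]) for v in range(150,300) for u in range(230,340) if d[v,u]>0])
r=np.hypot(P[:,0]-608.5,P[:,1]-37); s=P[(r<17)&(r>12)&(P[:,2]<140)]
print(np.histogram(s[:,2],bins=np.arange(95,140,3)))
E
```

```text
13.875 [609.01724798  37.54193823 155.98613958] [ 3.14135366e+00 -5.09387898e-04  1.80967327e-01] [-0.08968175  0.49901599 -1.33714638]
(array([  0, 537, 131,   0,   0,   0,  50, 197, 409,   0,   0,   7,  45,
        35]), array([ 95,  98, 101, 104, 107, 110, 113, 116, 119, 122, 125, 128, 131,
       134, 137]))
```

View pics/c6.png

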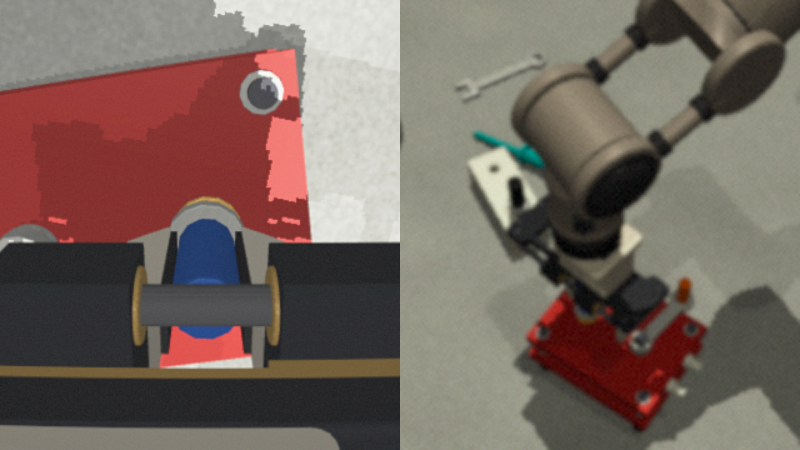

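The rod is through both bushings. Its flange top reads about 120 mm, so the gap is 10–11 mm, and its nose is at about 19 mm, below the lower plate. The lever is still open, with no contact load.

```bash
python3 -c "
from plant import bot
print(bot.close_job())"
```

```text
the job is handed in; nothing more can be done
None
```

I handed the job in with the lever fully open and the blue rod held by its head through both bushings, its nose about 16 mm below the lower plate and a gap of 10–11 mm under the flange; the orange and turquoise look-alike rods were lying flat when I reached the rack, though I felt no contact with them.

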